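# Load the slide scanner past its drop catch and restack the slide trays

### The arm

A 7-joint arm with a two-finger parallel gripper is mounted at the origin on the work surface. World frame = base frame: x ahead of the robot, y to its left, z up, the work surface at z = 0. Lengths are in m, angles in rad, forces in N, time in s.
With the tool pointing down it reaches from about 0.375 to 0.925 m from the base axis. Payload 3.1 kg.
Tool frame: the origin (TCP) lies between the finger pads; the fingertips stand 19 mm ahead of it and the grasp point (between the pads) is the TCP; z points along the fingers, y is the direction in which the jaws open and shut (so a half turn about z gives the same grasp; the last joint's range is limited). The gripper opens to 85 mm and grips with 20 to 120 N. Pads are 22 mm wide; open, the fingers measure 114 mm over their backs; the gripper's body (76 mm by 85 mm) begins 54 mm behind the grasp point. The pads swing forward as they close: fully open they stand 13 mm farther back than shut.
Start: joints at [1.239, 0.383, 0.044, 1.598, -0.018, 1.161, -0.05], TCP at [0.151, -0.632, 0.22] pointing down, gripper open.
Joint ranges: [-2.61, 2.61], [-0.41, 2.15], [-1.48, 1.57], [0, 2.5], [-1.57, 4.71], [0.05, 1.97], [-2.85, 2.85]. Speed limits (rad/s): [2.79, 2.79, 3.14, 3.14, 3.14, 3.14, 3.14].

### API

Orientations are given as a unit quaternion [x, y, z, w].
In Python, from bench import move_ptp, movel, move_j, move_gripper, pause, inverse_kinematics, read_camera, camera_params, MotionError, sign_off, look_for, tip_of, read_time_s, read_qpos, read_joint_vel, read_effort, read_eef_pos, read_tcp_rot, read_ft_force, read_ft_torque, read_finger_gap gives the robot as it stands. Calls block until the motion is done:
- move_ptp(position, orientation): joint-space move of the TCP to a pose.
- movel(position, orientation=None, speed=0.15): straight line of the TCP; orientation=None keeps the orientation; speed is the mean speed in m/s.
- move_j(angles): joint-space move.
- move_gripper(opening, effort=None): finger opening in m; effort is the grip in N (None keeps the last); returns when the fingers have stopped.
- pause(seconds).
- inverse_kinematics(position, orientation): joint angles nearest the present ones, or None.
- read_camera(name): name is "scene" or "top" or "wrist"; returns the picture (400x640x3 uint8, red, green, blue); there is no depth.
- camera_params(name): a dict with "K" (3x3 intrinsics, pixels), "dist_coeffs" ([k1, k2, p1, p2, k3] as OpenCV has them; the pictures are not rectified), "camera_from_world" (4x4, takes a point from world to camera coordinates). Camera axes: x right, y down, z forward; pixel columns grow to the right and rows downward; lengths in m; the calibration is good to about 2 mm. A picture is of the moment at which its call begins: read the wrist's pose just before it. camera_params takes no time and is no camera call; for the wrist camera it gives the pose at the moment of the call.
A pose or a line that the arm cannot do raises MotionError and nothing moves.
- sign_off(): hands the job in, once; it reports no verdict.
Trained networks look in the newest picture that a camera, given by its name, has taken for a name from the list of things; names that differ only in an ending like _2 or _b are one class to them, and where a whole thing is asked for, a point or a joint stands for the part that bears it (a point fixed in the world has none). Each returns a list of dicts, best first, with "confidence" (0 to 1); they miss things now and then, are a little off and sometimes report something else, mostly with a low value. They report only what shows in the picture. A call takes as long as a camera call. They do not tell look-alikes from the thing itself.
- look_for(camera, name): "at" ([column, row] in pixels, amid what is visible of it).
- tip_of(camera, name): "at" ([column, row] in pixels: a listed point, or the origin of a listed thing).
Readings, each from a call of its own:
- read_time_s(): time.
- read_qpos(): joint angles.
- read_joint_vel(): joint speeds.
- read_effort(): joint torques, N m.
- read_eef_pos(): TCP position.
- read_tcp_rot(): TCP orientation.
- read_ft_force(): force on the tool from outside, world axes, zero at the start.
- read_ft_torque(): the same for the moment, N m.
- read_finger_gap(): finger opening in m.
Only numpy, scipy, OpenCV 4.12 (cv2) and the standard library are available. Lean on these libraries where they do the work, as an engineer would, in place of code of your own. Each camera call takes 0.05 s, during which the arm holds its last target. There are 200 camera calls.

### The job

Load every slide carrier (the trays with a pull tab) into the slide scanner, one behind the other with the tab trailing: slide each along the lane so that its own front edge lifts the hinged catch, on until the catch has dropped fully down behind it; do not lift or touch the catch with the gripper. One carrier is buried in the pile of plain trays: lift off what is above it, take it out, and put the plain trays back squarely on the bottom tray of the pile, in any order. When all carriers are in, press the start button; leave the other things on the bench where they are.

Things in the scene. Friction and masses are not known exactly. Their poses are not given: they have to be found in the camera images.
- scanner: Slide scanner, fixed: white housing 315 x 300 x 200 mm high, and a loading lane in front of it. Origin: bench level, lane centre line, below the catch's upright back face; +x = feed direction into the housing, z up. Lane floor: plate 12 mm above the bench, 100 mm wide, from x = -180 mm on; open from above and bare upstream of x = -71 mm. Housing from x = 130 mm.
- lane_guides (a point): Point on the lane floor, centre line, scanner x = -50 mm. Here two guides, 7 mm high, narrow the lane from 92 mm wide (x = -71) to 66 mm (x = -32), then run straight to x = -18 mm.
- lane_mouth (a point): Point on the lane floor, centre line, scanner x = 2 mm. From here side walls 67 mm apart (flared mouth); from x = 18 mm a clear cover, underside 26 mm and top 29 mm above the floor; then a tunnel in the housing until x = 425 mm. It holds three carriers end to end, each pushing the earlier ones along with a few newtons.
- catch (a joint): Hinged gravity catch of folded steel, 80 g, on the +y side of the lane, hinge parallel to the lane at y = 62 mm, 14 mm above its floor. 0 = down: it reaches in to y = 18 mm, at x = -18 to 0, 8 to 24 mm above the floor. Ramped upstream: a carrier's front edge lifts it (about 0.35 rad, up positive), it rides on the side rim and falls to 0 behind the wide body, beside the tab; then it is a stop.
- catch_tip (a point): Lower inner corner of the catch's upright back face: scanner x = -2 mm, y = 18 mm, 8 mm above the lane floor when down.
- start (a joint): Black push button, 26 mm across, facing up, on a small grey base on top of the housing near its lane-side edge; value = how far it is pressed in m, 6 mm travel, springs back; full travel takes 5 N. It counts as pressed beyond 4 mm.
- start_top (a point): Centre of the start button's top face; press straight down.
- tray_base: Plain tray at the bottom of the pile, on the bench: grey plastic, 96 mm (x) by 62 mm (y), 18 mm high, open on top with 4 mm walls, two glass slides recessed inside; stacks without interlocking, 18 mm a tray; origin: centre of the underside, z up. About 100 g. 
- carrier_a: Scanner carrier, a tray with a pull tab. Body like the plain trays: 96 mm (x) by 62 mm (y), 18 mm high, 4 mm walls, open top; at the middle of its -x end a solid tab, x = -48 to -102 mm, 22 mm wide, 18 mm high. Origin: centre of the underside of the 96 x 62 body, z up. About 110 g. It starts in the pile, directly on the bottom tray, with its tab sticking out of the pile.
- tray_1: Plain tray: grey plastic, 96 mm (x) by 62 mm (y), 18 mm high, open on top with 4 mm walls, two glass slides recessed inside; stacks without interlocking, 18 mm a tray; origin: centre of the underside, z up. About 100 g. It starts directly on the buried carrier.
- tray_2: Plain tray, may be absent: grey plastic, 96 mm (x) by 62 mm (y), 18 mm high, open on top with 4 mm walls, two glass slides recessed inside; stacks without interlocking, 18 mm a tray; origin: centre of the underside, z up. About 100 g. It starts on top of tray_1.
- carrier_b: Scanner carrier, a tray with a pull tab. Body like the plain trays: 96 mm (x) by 62 mm (y), 18 mm high, 4 mm walls, open top; at the middle of its -x end a solid tab, x = -48 to -102 mm, 22 mm wide, 18 mm high. Origin: centre of the underside of the 96 x 62 body, z up. About 110 g. It starts by itself on the bench; may be absent.
- carrier_c: Scanner carrier, a tray with a pull tab. Body like the plain trays: 96 mm (x) by 62 mm (y), 18 mm high, 4 mm walls, open top; at the middle of its -x end a solid tab, x = -48 to -102 mm, 22 mm wide, 18 mm high. Origin: centre of the underside of the 96 x 62 body, z up. About 110 g. It starts by itself on the bench; may be absent.
- oil_bottle: Bystander: amber dropper bottle, 32 mm across, 75 mm high; origin under its centre. To be left alone.
- slide_box: Bystander: closed slide box, 100 x 82 x 34 mm; origin under its centre. To be left alone.
- tube_tray: Bystander: white tray with small green-capped tubes, 85 x 62 x 34 mm; origin under its centre. To be left alone.
Mind the look-alikes: they are no part of the job. What is shaped like the carrier_a but purple is not meant.

How it is judged:
By the outcome, as a careful person would: the job done as asked, in the order asked, and still so for the second after the job is handed in, with the robot touching nothing.
Of carrier_b, carrier_c, tray_2 only 2 to 3 are there at a start; the rules pass over those that are not, and their reading is None.
At some moment in a run one of carrier_b, carrier_c may be knocked a few centimetres aside while the robot is not near it.
Once in a run the grip may slacken for a moment while it holds something.
It also fails if it takes over 210 s, if anything falls off the work surface, if the arm or the gripper's body presses on something with over 40 N, if the wrist force passes 120 N, or if a joint passes its speed limit or range.

## Working session

There is one attempt and no reset: what is moved stays moved. The work goes in short steps, each a Python script; the robot and the scene stay as the last script left them, time stands still between calls to the robot, and variables do not carry over. Pictures are saved under pics/ and viewed, about 12 in all and at most 16, crops included, and the job is handed in when it is done.

```bash
ls; mkdir -p pics; python3 - <<'E'
from bench import *
import cv2
for c in ["scene","top"]:
    im=read_camera(c); cv2.imwrite(f"pics/{c}0.png",im[:,:,::-1])
    p=camera_params(c); print(c,p["K"],p["dist_coeffs"],p["camera_from_world"])
    for n in ["scanner","carrier_a","tray_base","catch_tip","lane_mouth","lane_guides","start_top"]:
        print(n,[( [round(v) for v in d["at"]],round(d["confidence"],2)) for d in tip_of(c,n)])
print(read_eef_pos(),read_tcp_rot(),read_time_s())
E
```

```text
pics
scene [[399.18265817   0.         319.81888343]
 [  0.         399.18265817 201.24373137]
 [  0.           0.           1.        ]] [0.02747352 0.         0.         0.         0.        ] [[-0.29674404  0.95477751  0.01851679  0.11748084]
 [ 0.59642446  0.20044186 -0.7772393  -0.19693123]
 [-0.74580215 -0.21959727 -0.62893259  1.4466702 ]
 [ 0.          0.          0.          1.        ]]
scanner [([240, 261], 0.91)]
carrier_a [([424, 245], 0.84), ([408, 202], 0.8), ([326, 238], 0.64), ([472, 349], 0.62), ([407, 282], 0.61)]
tray_base [([409, 286], 0.55)]
catch_tip [([235, 256], 0.51)]
lane_mouth [([242, 253], 0.62)]
lane_guides [([257, 257], 0.6), ([404, 282], 0.21)]
start_top [([175, 159], 0.46)]
top [[500.48870641   0.         322.89539056]
 [  0.         500.48870641 195.29374108]
 [  0.           0.           1.        ]] [-0.07853921  0.          0.          0.          0.        ] [[-0.02083097 -0.99958702 -0.01979546  0.06988554]
 [-0.99377962  0.02286837 -0.10899132  0.52041965]
 [ 0.109399    0.01740193 -0.99384558  1.3387628 ]
 [ 0.          0.          0.          1.        ]]
scanner [([395, 158], 0.56), ([382, 107], 0.18)]
carrier_a [([256, 294], 0.84), ([244, 174], 0.77), ([239, 230], 0.75), ([195, 139], 0.75), ([320, 210], 0.61), ([335, 115], 0.51)]
tray_base []
catch_tip [([395, 153], 0.63)]
lane_mouth [([393, 150], 0.45)]
lane_guides [([376, 160], 0.77)]
start_top [([481, 171], 0.46)]
[ 0.15062746 -0.63232454  0.21961203] [9.93171745e-01 1.16661406e-01 1.81384002e-05 2.22952480e-05] 0.8
```

View pics/scene0.png

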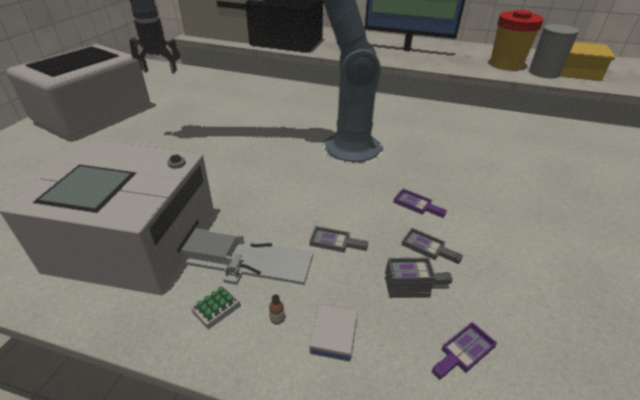

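View pics/top0.png

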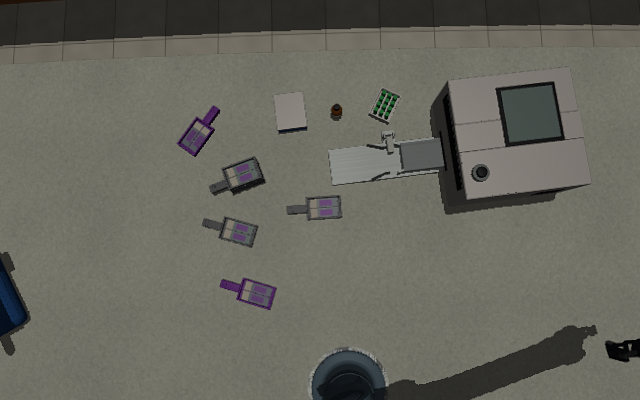

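Top view: the pile is at (238,177), the single grey carriers at (238,231) and (324,208). The purple look-alikes are at (200,135) and (257,293). The lane runs to the right in the picture, with the catch at about (388,145) and the button at (480,173).

```bash
cat > h.py <<'E'
from bench import *
import cv2, numpy as np
from scipy.spatial.transform import Rotation as R
def cp(c):
    p=camera_params(c); return np.array(p["K"]),np.array(p["dist_coeffs"]),np.array(p["camera_from_world"])
def unproj(P,px,z):
    K,D,T=P; n=cv2.undistortPoints(np.array(px,float).reshape(-1,1,2),K,D).reshape(-1,2)
    r=np.c_[n,np.ones(len(n))]@T[:3,:3]; o=-T[:3,:3].T@T[:3,3]
    return (o+r*((z-o[2])/r[:,2])[:,None])[:,:2]
def proj(P,X):
    K,D,T=P; return cv2.projectPoints(np.array(X,float).reshape(-1,1,3),cv2.Rodrigues(T[:3,:3])[0],T[:3,3],K,D)[0].reshape(-1,2)
def ortho(im,P,c,z,half=0.13,s=0.0005):
    "top-down picture of plane z about c; row=x decreasing, col=y decreasing"
    n=int(2*half/s); g=half-np.arange(n)*s
    X,Y=np.meshgrid(c[0]+g,c[1]+g,indexing="ij")
    uv=proj(P,np.c_[X.ravel(),Y.ravel(),np.full(X.size,z)]).astype(np.float32).reshape(n,n,2)
    return cv2.remap(im,uv[...,0],uv[...,1],cv2.INTER_LINEAR)
def down(yaw):
    "tool pointing down; jaw axis (tool y) at world angle yaw+90deg, tool x along yaw; half-turn chosen by IK"
    return (R.from_euler("z",yaw)*R.from_euler("x",np.pi)).as_quat()
def pick_q(pos,yaw):
    best=None
    for k in (0,np.pi):
        q=inverse_kinematics(list(pos),list(down(yaw+k)))
        if q is not None:
            c=np.abs(np.array(q)-read_qpos()).max()
            if abs(q[6])<2.7 and (best is None or c<best[0]): best=(c,down(yaw+k))
    if best is None: raise MotionError("no ik %s %s"%(pos,yaw))
    return list(best[1])
E
python3 - <<'E'
from h import *
P=cp("top"); im=read_camera("top")
cv2.imwrite("pics/crop1.png",cv2.resize(im[90:270,175:445],None,fx=2.95,fy=2.95,interpolation=cv2.INTER_CUBIC)[:,:,::-1])
for n,px,z in [("pile",(245,174),.07),("b",(239,230),.018),("c",(324,208),.018),("tip",(395,153),.02),("guides",(376,160),.012),("mouth",(393,150),.012),("btn",(480,172),.22),("laneend",(330,167),.012)]:
    w=unproj(P,[px],z)[0]; print(n,w.round(3),np.hypot(*w).round(3))
print(np.linalg.inv(cp("wrist")[2]).round(3), cp("wrist")[0])
for xy in [(.55,.2),(.4,.03),(.5,-.08)]: print(inverse_kinematics([*xy,.3],list(down(0))),inverse_kinematics([*xy,.3],list(down(np.pi/2))))
E
```

```text
pile [0.579 0.265] 0.637
b [0.432 0.291] 0.521
c [0.488 0.056] 0.491
tip [ 0.636 -0.144] 0.652
guides [ 0.619 -0.091] 0.626
mouth [ 0.646 -0.14 ] 0.661
btn [ 0.548 -0.318] 0.633
laneend [0.603 0.037] 0.604
[[ 0.232 -0.924 -0.305  0.228]
 [-0.973 -0.221 -0.072 -0.614]
 [-0.001  0.313 -0.95   0.373]
 [ 0.     0.     0.     1.   ]] [[280.13510074   0.         316.90762016]
 [  0.         280.13510074 204.30604364]
 [  0.           0.           1.        ]]
[ 0.39531409  0.35743953 -1.00951138  1.62451224  0.30975504  1.33228281
 -2.23064343] [ 0.50372179  0.4362848  -1.18790722  1.62080278  0.4118546   1.36639508
 -0.73733085]
[ 0.75499694 -0.19751828 -0.80750419  2.0116618  -0.14898348  1.27056864
 -1.56913227] [ 0.80805337 -0.2055843  -0.8498272   2.01034081 -0.16116157  1.27173785
  0.01665344]
[ 0.57693168  0.07479976 -0.52020744  1.81594367  0.03901269  1.26093525
 -1.52476671] [ 0.65979109  0.08203275 -0.60792934  1.81265184  0.04914693  1.26190648
  0.03848843]
```

View pics/crop1.png

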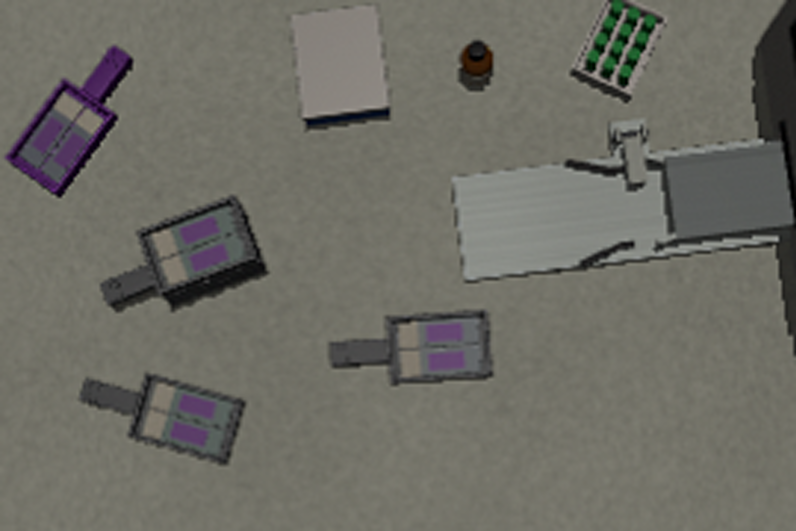

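```bash
python3 - <<'E'
from h import *
import pickle
out={}
for n,tcp,c,z in [("lane",(.60,-.06,.20),(.62,-.06),.012),("c",(.47,.06,.2),(.488,.07),.018),("pile",(.56,.26,.22),(.574,.28),.054),("b",(.43,.29,.2),(.435,.305),.018)]:
    try: move_ptp(list(tcp),pick_q(tcp,0.0))
    except MotionError as e: print(n,e); continue
    P=cp("wrist"); im=read_camera("wrist"); out[n]=(im,P,c,z)
    K,D,T=P; print(n,read_time_s(),(-T[:3,:3].T@T[:3,3]).round(3))
    if n!="lane":
        for d in tip_of("wrist","carrier_a"): print("  ",d["confidence"],unproj(P,[d["at"]],0 if n!="pile" else .018).round(3))
pickle.dump(out,open("obs.pkl","wb"))
o=[ortho(*out[k],half=.13,s=.00065) if k in out else np.zeros((400,400,3),np.uint8) for k in ("lane","pile","c","b")]
cv2.imwrite("pics/o1.png",np.hstack(o[:2])[:,:,::-1]);cv2.imwrite("pics/o2.png",np.hstack(o[2:])[:,:,::-1])
cv2.imwrite("pics/w1.png",out["pile"][0][:,:,::-1])
E
```

```text
lane 3.475 [ 0.519 -0.062  0.353]
c 4.2667 [0.39  0.058 0.354]
   0.82 [[0.698 0.419]]
   0.8 [[0.595 0.287]]
   0.78 [[0.428 0.297]]
   0.78 [[0.491 0.057]]
pile 5.25 [0.48  0.258 0.373]
   0.83 [[0.431 0.291]]
   0.77 [[0.684 0.407]]
   0.58 [[0.488 0.069]]
   0.22 [[0.593 0.272]]
b 5.95 [0.349 0.289 0.354]
   0.94 [[0.702 0.415]]
   0.69 [[0.588 0.275]]
   0.64 [[0.488 0.056]]
   0.58 [[0.429 0.296]]
```

View pics/o1.png

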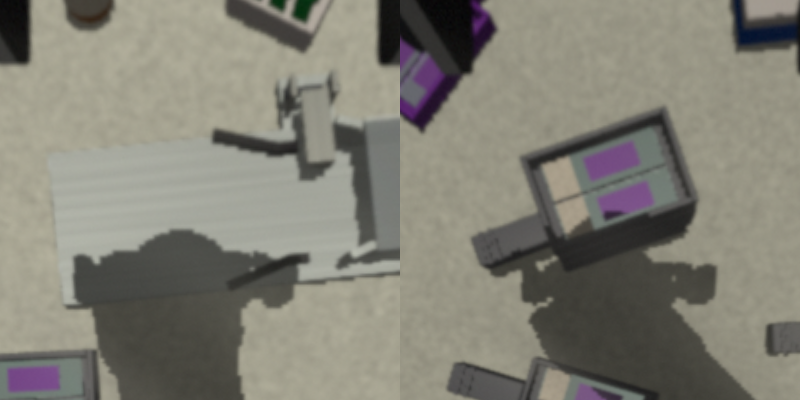

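View pics/o2.png

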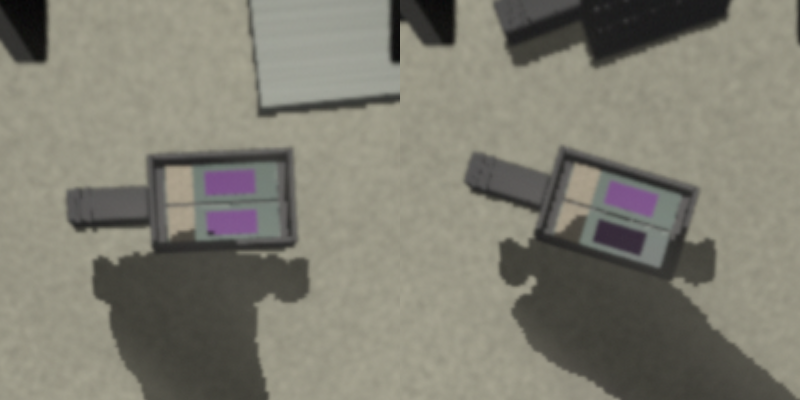

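```bash
cat >> h.py <<'E'
from scipy.optimize import differential_evolution
def seg(*pts): return [(np.array(a,float),np.array(b,float)) for a,b in zip(pts[:-1],pts[1:])]
def rect(a,b,z): return seg((-a,-b,z),(a,-b,z),(a,b,z),(-a,b,z),(-a,-b,z))
TRAY=rect(.048,.031,.018)+rect(.044,.027,.018)
CARR=TRAY+seg((-.048,.011,.018),(-.102,.011,.018),(-.102,-.011,.018),(-.048,-.011,.018))
TAB=seg((-.056,.011,.018),(-.102,.011,.018),(-.102,-.011,.018),(-.056,-.011,.018))
LANE=seg((-.03,.05,.012),(-.18,.05,.012),(-.18,-.05,.012),(.1,-.05,.012))+sum([seg((-.071,s*.046,.019),(-.032,s*.033,.019),(-.018,s*.033,.019)) for s in(1,-1)],[])
def sample(m): return np.concatenate([a+(b-a)*np.linspace(0,1,max(2,int(np.linalg.norm(b-a)/.001)))[:,None] for a,b in m])
def fit(views,model,g,z0=0,dxy=.02,dyaw=.2):
    "views: list of (im,P). g=(x,y,yaw). returns pose, score"
    pts=sample(model); M=[]
    for im,P in views:
        f=cv2.GaussianBlur(im.astype(np.float32),(0,0),1.0)
        gm=np.sqrt(sum(cv2.Sobel(f,cv2.CV_32F,*d,ksize=3)**2 for d in((1,0),(0,1)))).max(2); M.append((np.minimum(gm,120),P))
    def cost(p):
        c,s=np.cos(p[2]),np.sin(p[2])
        X=np.c_[p[0]+c*pts[:,0]-s*pts[:,1],p[1]+s*pts[:,0]+c*pts[:,1],pts[:,2]+z0]
        t=0
        for gm,P in M:
            uv=proj(P,X).astype(np.float32)
            t-=cv2.remap(gm,uv[:,0],uv[:,1],cv2.INTER_LINEAR).mean()
        return t/len(M)
    r=differential_evolution(cost,[(g[0]-dxy,g[0]+dxy),(g[1]-dxy,g[1]+dxy),(g[2]-dyaw,g[2]+dyaw)],seed=1,popsize=20,maxiter=60,tol=1e-6)
    return r.x,-r.fun
def snap(): P=cp("wrist"); return read_camera("wrist"),P
def draw(im,P,model,p,z0=0,col=(0,255,0)):
    R_=R.from_euler("z",p[2])
    for a,b in model:
        u=proj(P,[R_.apply(q)+[p[0],p[1],z0] for q in(a,b)]); cv2.line(im,*[tuple(int(round(v*16)) for v in w) for w in u],col,1,cv2.LINE_AA,4)
E
python3 - <<'E'
from h import *
import pickle
o=pickle.load(open("obs.pkl","rb")); V={k:v[:2] for k,v in o.items()}
pr=lambda n,r:print(n,(r[0]*[1000,1000,180/np.pi]).round(1),round(r[1],1))
y0=-np.pi/2
L=fit([V["lane"]],LANE,(.634,-.142,y0+.09)); pr("lane",L)
# scanner origin guess = under catch back face
C=fit([V["c"]],CARR,(.49,.057,y0+.03));pr("c",C)
pr("c lane",fit([V["lane"]],CARR,(.49,.057,y0+.03)))
B=fit([V["b"]],CARR,(.43,.292,y0-.24));pr("b",B); pr("b from pile",fit([V["pile"]],CARR,(.43,.292,y0-.24)))
for z in(.036,.054):
    for k in("pile","b"): pr(f"top z0={z} {k}",fit([V[k]],TRAY,(.578,.266,y0+.33),z,.03))
A=fit([V["pile"]],TAB,(.578,.266,y0+.33),.018,.03);pr("tab a",A)
T=fit([V["pile"]],TRAY,(.578,.266,y0+.33),.036,.03)
im=V["lane"][0].copy();draw(im,V["lane"][1],LANE,L[0]);a=im[60:360,120:520]
im=V["pile"][0].copy();P=V["pile"][1];draw(im,P,TRAY,T[0],.036);draw(im,P,TAB,A[0],.018,(255,0,0));b=im[60:360,120:520]
cv2.imwrite("pics/f1.png",np.hstack([a,b])[:,:,::-1])
E
```

```text
lane [ 617.3 -145.1  -84.6] 62.7
c [490.3  55.1 -87.1] 95.1
c lane [489.3  51.2 -87.6] 99.4
b [ 428.2  294.9 -106.9] 87.2
b from pile [ 428.3  294.9 -107.5] 85.3
top z0=0.036 pile [591.5 271.6 -71.1] 97.9
top z0=0.036 b [598.2 269.2 -70.1] 103.3
top z0=0.054 pile [582.7 273.3 -70.7] 92.2
top z0=0.054 b [581.8 273.6 -70.5] 103.7
tab a [580.7 271.8 -68.9] 111.0
```

View pics/f1.png

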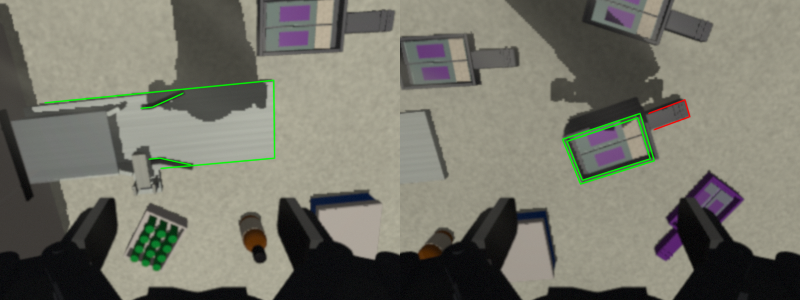

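```bash
cat >> h.py <<'E'
LN=np.array([.6173,-.1451,np.deg2rad(-84.6)])
def loc(p,x,y=0): c,s=np.cos(p[2]),np.sin(p[2]); return np.array([p[0]+c*x-s*y,p[1]+s*x+c*y])
def pr(n,p,s=0): print(n,(np.array(p)*[1000,1000,180/np.pi]).round(1),round(s,1),"t",round(read_time_s(),1),flush=True)
def look(g,model=CARR,z0=0,tcpz=.2,name=None,at=None,**k):
    t=[*(g[:2] if at is None else at),tcpz]; move_ptp(t,pick_q(t,0.)); v=snap()
    p,s=fit([v],model,g,z0,**k); pr("fit",p,s)
    if name: im=v[0].copy(); draw(im,v[1],model,p,z0); cv2.imwrite(f"pics/{name}.png",im[:,:,::-1])
    return p,s
GX=-.090; GZ=.022
def grab_tab(p,z0=0,f=80):
    xy=loc(p,GX); t=[*xy,z0+.12]; q=pick_q(t,p[2]); move_gripper(.05); move_ptp(t,q)
    movel([*xy,z0+GZ],q,speed=.12); move_gripper(.01,f); print("gap",round(read_finger_gap(),4)); return q
def lane_q(p=None): return pick_q([*loc(LN,-.125+GX),.1],LN[2])
def to_lane():
    x,y,z=read_eef_pos(); movel([x,y,z+.05],speed=.1); print("gap",round(read_finger_gap(),4))
    q=lane_q(); xy=loc(LN,-.125+GX); move_ptp([*xy,.012+GZ+.03],q); movel([*xy,.012+GZ+.001],q,speed=.06)
    print("F",read_ft_force().round(1),"gap",round(read_finger_gap(),4)); move_gripper(.05); movel([*xy,.15],q,speed=.2)
    v=snap(); g=[*loc(LN,-.125),LN[2]]; p,s=fit([v],CARR,g,.012); pr("on lane",p,s)
    d=R.from_euler("z",-LN[2]).apply([*(p[:2]-LN[:2]),0]); print("lane coords",d.round(4),"dyaw",np.rad2deg(p[2]-LN[2]).round(2)); return p,v
E
python3 - <<'E'
from h import *
p,s=look((.490,.055,np.deg2rad(-87.3)),name="c1")
grab_tab(p); p,v=to_lane()
im=v[0].copy(); draw(im,v[1],CARR,p,.012); draw(im,v[1],LANE,LN,0,(255,0,0)); cv2.imwrite("pics/lane_c.png",im[:,:,::-1])
E
```

```text
fit [490.3  55.2 -87.1] 86.7 t 7.0
gap 0.0101
gap 0.0101
F [ 0.3 -0.2  0.2] gap 0.01
on lane [623.9 -15.4 -87.8] 23.3 t 13.1
lane coords [-0.1285  0.0188  0.    ] dyaw -3.19
```

View pics/lane_c.png

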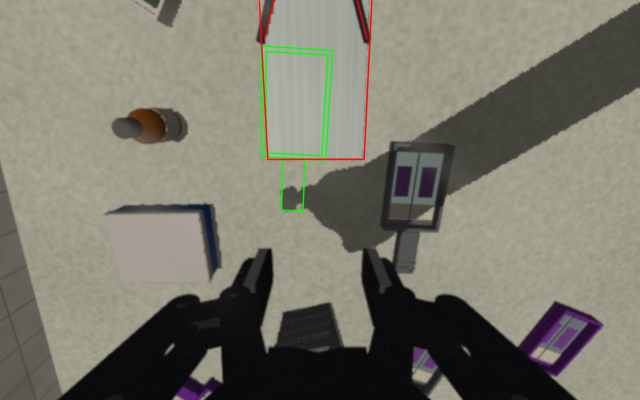

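The gripper closed without the tab (gap 10 mm) and the carrier is still on the bench at (415,185). I'll redo the descent and look before closing.

```bash
python3 - <<'E'
from h import *
p,s=look((.490,.055,np.deg2rad(-87.3)))
xy=loc(p,GX); t=[*xy,.12]; q=pick_q(t,p[2]); move_gripper(.05); move_ptp(t,q); movel([*xy,GZ],q,speed=.12)
print(t,read_eef_pos(),read_finger_gap(),R.from_quat(read_tcp_rot()).as_matrix().round(3).tolist(),read_ft_force())
v=snap(); im=v[0].copy(); draw(im,v[1],CARR,p); 
cv2.imwrite("pics/g1.png",im[:,:,::-1])
E
```

```text
fit [490.3  54.6 -87.1] 89.7 t 14.3
[np.float64(0.48584126439939046), np.float64(0.1444565954947044), 0.12] [0.48648372 0.14484146 0.02264256] 0.0499653801016178 [[0.05, -0.999, 0.001], [-0.999, -0.05, 0.0], [-0.0, -0.001, -1.0]] [ 0.28895503 -0.17133309 -0.53601575]
```

View pics/g1.png

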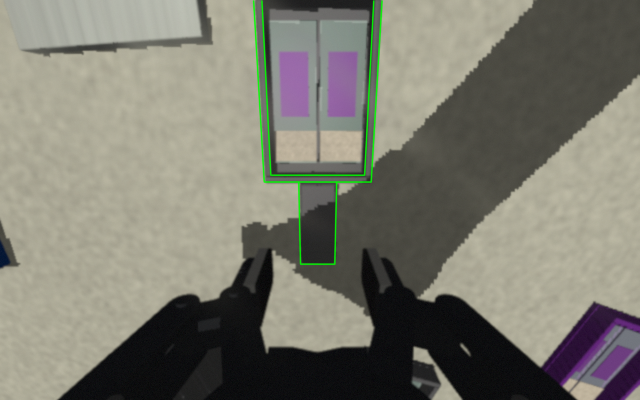

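```bash
python3 - <<'E'
from h import *
P=cp("wrist");tcp=read_eef_pos();M=R.from_quat(read_tcp_rot()).as_matrix()
print([proj(P,[tcp+M@np.array(o)]).round(0).tolist() for o in([0,0,0],[0,.025,0],[0,.025,.012],[0,.025,.019],[.011,.025,.012],[-.011,.025,.012])])
move_gripper(.03); q=list(read_tcp_rot()); z=tcp[2]
for i in range(12):
    z-=.002; movel([tcp[0],tcp[1],z],q,speed=.02); f=read_ft_force(); print(round(z,4),f.round(1))
    if f[2]>2: break
E
```

```text
[[[316.0, 251.0]], [[357.0, 251.0]], [[354.0, 242.0]], [[353.0, 238.0]], [[355.0, 227.0]], [[354.0, 257.0]]]
0.0208 [-0.4  0.6 -0.2]
0.0188 [ 0.1 -0.3 -0.1]
0.0168 [ 0.   0.5 -0.7]
0.0148 [-0.   0.3 -0. ]
0.0128 [-0.4  0.1 -0.2]
0.0108 [-0.   0.3 -0.3]
0.0088 [-0.7 -0.3 -0.3]
0.0068 [-0.2 -0.2  0.1]
0.0048 [-1.1  0.   0.1]
0.0028 [-0.2 -0.3  0.6]
0.0008 [ 0.2  0.1 -1. ]
-0.0012 [ 0.3 -0.2  0.1]
```

```bash
python3 - <<'E'
from h import *
print(read_eef_pos(),read_finger_gap(),read_ft_force())
a=read_camera("wrist"); s=read_camera("scene")
u=proj(cp("scene"),[read_eef_pos()])[0].astype(int); print(u)
c=s[max(0,u[1]-60):u[1]+40,u[0]-50:u[0]+50]
cv2.imwrite("pics/g2.png",np.hstack([a[:,120:520],cv2.resize(c,(400,400),interpolation=cv2.INTER_CUBIC)])[:,:,::-1])
E
```

```text
[ 0.48652879  0.14485998 -0.00129726] 0.0300569287467613 [ 0.27911473 -0.22627289  0.13281264]
[362 248]
```

View pics/g2.png

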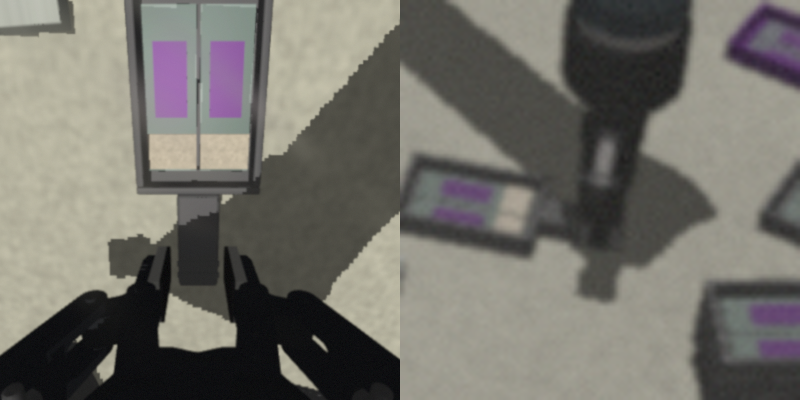

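```bash
python3 - <<'E'
from h import *
x,y,z=read_eef_pos(); q=list(read_tcp_rot())
for i in range(25):
    z-=.001; movel([x,y,z],q,speed=.02); f=read_ft_force()
    if f[2]>1.5 and read_ft_force()[2]>1.5: break
print(round(z,4),read_eef_pos(),f.round(1),read_finger_gap())
E
```

```text
-0.0122 [ 0.486837    0.14498491 -0.01196481] [-0.2 -0.9  3. ] 0.029644913492694713
```

```bash
python3 - <<'E'
from h import *
x,y,z=read_eef_pos(); q=list(read_tcp_rot())
movel([x,y,-.008],q,speed=.02); move_gripper(.01,80); print(read_finger_gap(),read_ft_force())
a=read_camera("wrist"); s=read_camera("scene")
c=s[188:288,312:412]
cv2.imwrite("pics/g3.png",np.hstack([a[:,120:520],cv2.resize(c,(400,400),interpolation=cv2.INTER_CUBIC)])[:,:,::-1])
E
```

```text
0.01995632596189518 [-0.90208595 -1.20624531  4.55951912]
```

View pics/g3.png

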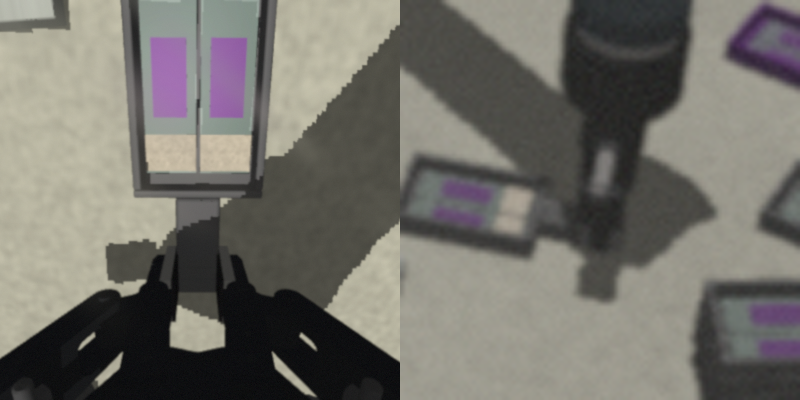

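```bash
sed -i 's/GZ=.022/GZ=-.007/' h.py; sed -i 's/movel(\[\*xy,.15\],q,speed=.2)/movel([*xy,.12],q,speed=.2)/' h.py; python3 - <<'E'
from h import *
p,v=to_lane()
im=v[0].copy(); draw(im,v[1],CARR,p,.012); draw(im,v[1],LANE,LN,0,(255,0,0)); cv2.imwrite("pics/lane_c2.png",im[:,:,::-1])
E
```

```text
gap 0.02
F [-0.2  0.6 -1.2] gap 0.021
on lane [604.9 -19.7 -84.7] 89.0 t 26.6
lane coords [-0.126  -0.0005  0.    ] dyaw -0.14
```

View pics/lane_c2.png

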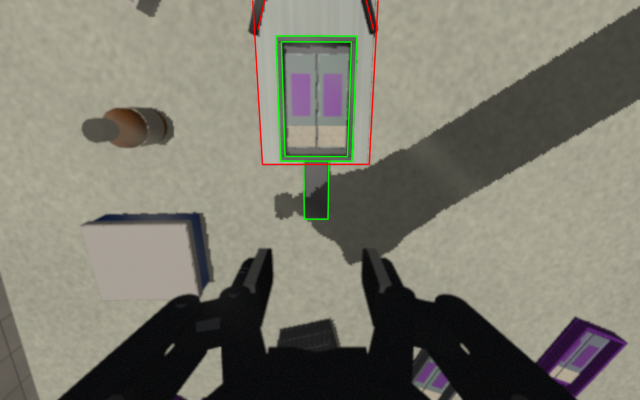

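```bash
cat >> h.py <<'E'
def feed(p,end=.053):
    "p: carrier pose on lane"
    d=R.from_euler("z",-LN[2]).apply([*(p[:2]-LN[:2]),0])[0]; z=.012+GZ+.003
    xy=loc(p,GX); q=pick_q([*xy,z],p[2]); move_gripper(.04); movel([*xy,z+.03],q,speed=.1); movel([*xy,z],q,speed=.06); move_gripper(.01,80); print("gap",round(read_finger_gap(),4))
    x=d
    q=lane_q()
    while x<end-1e-4:
        x=min(x+.02 if x<-.06 else x+.01,end); movel([*loc(LN,x+GX),z],q,speed=.06)
        f=R.from_euler("z",-LN[2]).apply(read_ft_force()); print(round(x,3),f.round(1),flush=True)
        if np.linalg.norm(f)>45: print("STOP high force"); return False
    move_gripper(.03); xy=loc(LN,x+GX); movel([*xy,z+.10],q,speed=.12)
    return True
def lane_pic(name):
    a=read_camera("wrist"); s=read_camera("scene"); c=s[215:300,180:320]
    cv2.imwrite(f"pics/{name}.png",np.hstack([cv2.resize(a[:, 120:520],(400,400)),cv2.resize(c,(400,243),interpolation=cv2.INTER_CUBIC)if 0 else cv2.copyMakeBorder(cv2.resize(c,(400,243),interpolation=cv2.INTER_CUBIC),0,157,0,0,cv2.BORDER_CONSTANT)])[:,:,::-1])
E
python3 - <<'E'
from h import *
feed(np.array([.6049,-.0197,np.deg2rad(-84.7)])); lane_pic("fed_c"); print(read_time_s())
for d in tip_of("wrist","catch_tip"): print(d)
print(proj(cp("wrist"),[[*loc(LN,-.002,.018),.020],[*loc(LN,-.002,.018),.035]]))
E
```

```text
gap 0.0191
-0.106 [-0.9  0.7  5.1]
-0.086 [-1.9 -0.3  5.6]
-0.066 [-2.6  0.1  6. ]
-0.046 [-3.6  0.8  6.2]
-0.036 [-4.4  0.5  7.1]
-0.026 [-4.3  1.4  5.9]
-0.016 [-3.7  1.6  6.6]
-0.006 [-3.7  1.1  6.5]
0.004 [-3.6  1.3  5.7]
0.014 [-3.8  1.3  6.1]
0.024 [-3.9  1.5  6. ]
0.034 [-3.2  2.8  6.4]
0.044 [-3.6  0.2  5.8]
0.053 [-3.9  2.   6.2]
35.175
{'at': [293.9, 167.9], 'confidence': 0.8}
[[294.42391016 167.25634992]
 [293.05626628 170.74062299]]
```

View pics/fed_c.png

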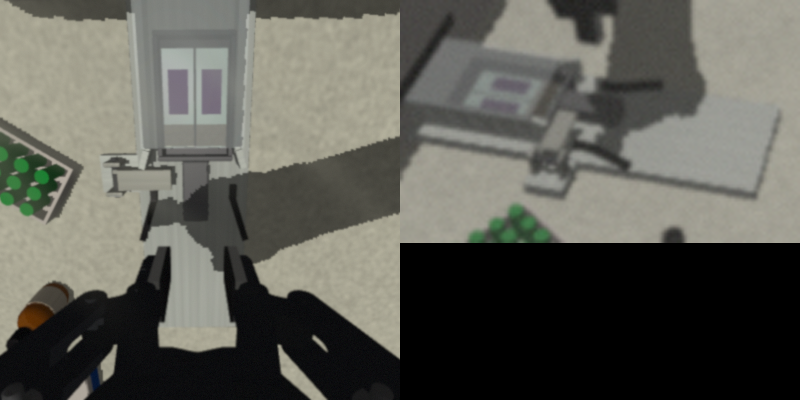

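Carrier c is in. Its rear edge is past the catch, and the catch tip at pixel (294,168) matches the projection for "down". Next is carrier b.

```bash
python3 - <<'E'
from h import *
p,s=look((.4282,.2949,np.deg2rad(-107)),dxy=.04,dyaw=.35)
assert s>75
grab_tab(p); assert read_finger_gap()>.017
p,v=to_lane()
im=v[0].copy(); draw(im,v[1],CARR,p,.012); draw(im,v[1],LANE,LN,0,(255,0,0)); cv2.imwrite("pics/lane_b.png",im[:,:,::-1])
E
```

```text
fit [ 441.4  333.  -106.7] 91.0 t 37.2
gap 0.0198
gap 0.0197
F [-2.1 -0.6  3.6] gap 0.0196
on lane [604.2 -16.4 -84.8] 89.4 t 43.8
lane coords [-0.1293 -0.001   0.    ] dyaw -0.23
```

Carrier b had been knocked about 40 mm. I re-measured it and placed it on the lane, and the fit matches. Feeding it now.

```bash
python3 - <<'E'
from h import *
feed(np.array([.6042,-.0164,np.deg2rad(-84.8)])); lane_pic("fed_b"); print(read_time_s())
for d in tip_of("wrist","catch_tip"): print(d)
print(proj(cp("wrist"),[[*loc(LN,-.002,.018),.020],[*loc(LN,-.002,.018),.035]]))
# pile re-look
v=[]
for t in [(.56,.26,.2),(.50,.20,.2)]:
    move_ptp(list(t),pick_q(t,0.)); v.append(snap())
g=(.5825,.2733,np.deg2rad(-70.6))
for z in(.036,.054): r=fit(v,TRAY,g,z); pr(f"top {z}",*r)
for i in(0,1): pr("single .054",*fit(v[i:i+1],TRAY,g,.054))
pr("taba",*fit(v,TAB,g,.018))
E
```

```text
gap 0.0199
-0.109 [0.1 0.6 4.9]
-0.089 [-2.9 -0.8  6.6]
-0.069 [-3.2  0.2  6.5]
-0.049 [-3.4  1.6  6.1]
-0.039 [-3.5  1.2  5.9]
-0.029 [-5.3  0.5  5.5]
-0.019 [-4.1  0.5  6.3]
-0.009 [-4.6  0.8  5.9]
0.001 [-4.7  1.7  6.4]
0.011 [-4.1  0.8  5.5]
0.021 [-4.3  0.8  6.7]
0.031 [-4.1  1.3  6. ]
0.041 [-4.2  0.9  5.3]
0.051 [-3.4  1.   4.8]
0.053 [-5.2  1.1  4.9]
52.6833
{'at': [295.5, 169.4], 'confidence': 0.81}
[[294.4327708  167.29170414]
 [293.06581448 170.77876192]]
top 0.036 [577.5 259.6 -63.1] 68.1 t 55.0
top 0.054 [571.2 254.7 -63.7] 63.2 t 55.0
single .054 [571.9 255.8 -66.4] 66.7 t 55.0
single .054 [568.3 253.3 -61.6] 66.4 t 55.0
taba [580.  271.2 -69.2] 112.2 t 55.0
```

View pics/fed_b.png

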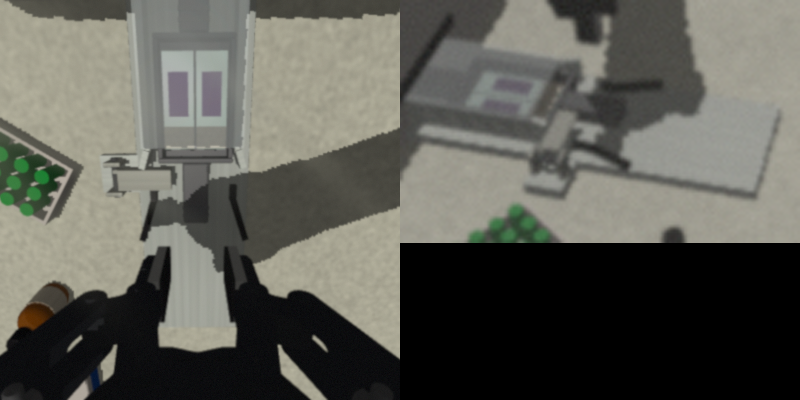

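Carrier b is in too, and the catch is down behind it. I'll re-measure the pile from clearer viewpoints.

```bash
python3 - <<'E'
from h import *
import pickle
v=[]
for t,k in [((.53,.24,.24),np.pi),((.58,.30,.24),np.pi),((.55,.20,.24),np.pi/2),((.6,.3,.24),0)]:
    q=list(down(k))
    try: move_ptp(list(t),q)
    except MotionError as e: print(t,k,e); continue
    v.append(snap())
pickle.dump(v,open("pile.pkl","wb"))
g=(.5825,.2733,np.deg2rad(-70.6))
for i in range(len(v)):
    print(np.linalg.inv(v[i][1][2])[:3,3].round(3))
    for z in(.036,.054): pr(f"{i} z{z}",*fit(v[i:i+1],TRAY,g,z,.03))
for z in(.036,.045,.054): pr(f"all {z}",*fit(v,TRAY,g,z,.03))
E
```

```text
[0.45  0.242 0.395]
0 z0.036 [562.6 269.  -70.2] 82.5 t 58.6
0 z0.054 [571.7 256.3 -59.1] 75.9 t 58.6
[0.499 0.3   0.392]
1 z0.036 [585.3 250.9 -66.6] 70.0 t 58.6
1 z0.054 [585.5 243.4 -59.1] 67.3 t 58.6
[0.549 0.28  0.394]
2 z0.036 [577.6 263.4 -70.2] 73.2 t 58.6
2 z0.054 [582.5 261.3 -60.8] 67.3 t 58.6
[0.68  0.299 0.393]
3 z0.036 [591.1 276.6 -71.8] 69.6 t 58.6
3 z0.054 [607.3 246.7 -68.8] 72.5 t 58.6
all 0.036 [592.9 243.3 -59.2] 62.7 t 58.6
all 0.045 [577.8 259.5 -68.1] 57.1 t 58.6
all 0.054 [609.  247.3 -65.7] 58.6 t 58.6
```

```bash
python3 - <<'E'
from h import *
import pickle
v=pickle.load(open("pile.pkl","rb"))
g=(.5825,.2733,np.deg2rad(-70.6)); o=[]
for i in(0,3):
    im,P=v[i]; im=im.copy(); u=proj(P,[[.58,.27,.04]])[0].astype(int); print(u)
    u=np.clip(u,[100,100],[540,300]); o.append(cv2.resize(im[u[1]-100:u[1]+100,u[0]-100:u[0]+100],(400,400),interpolation=cv2.INTER_CUBIC))
cv2.imwrite("pics/pile2.png",np.hstack(o)[:,:,::-1])
E
```

```text
[336 212]
[339 192]
```

View pics/pile2.png

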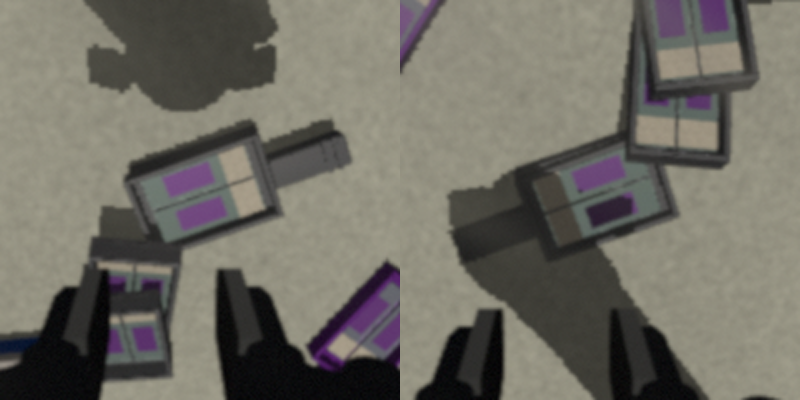

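I see a fault of mine. The carry of b passed low over the pile and swept the two top plain trays off: they now lie at about (135,300) in the left view, by the pile's +x/−y corner. Carrier_a still sits on the base. I'll check whether any bystander moved and locate the trays.

```bash
python3 - <<'E'
from h import *
import pickle
v=pickle.load(open("pile.pkl","rb"))
for t in [(.62,.22,.26),(.58,.16,.26)]:
    try: move_ptp(list(t),list(down(0))); v.append(snap())
    except MotionError as e: print(e)
pickle.dump(v,open("pile.pkl","wb"))
t0=cv2.imread("pics/top0.png")[:,:,::-1]; t1=read_camera("top"); d=cv2.absdiff(t0,t1).max(2)
roi=d[80:200,180:470]; n,l,st,c=cv2.connectedComponentsWithStats((roi>30).astype(np.uint8))
print([(s+np.array([180,80,0,0,0])).tolist() for s in st[1:] if s[4]>15])
P=cp("top"); BOX=rect(.05,.041,.034); TT=rect(.0425,.031,.034)
for im,n in((t0,"before"),(t1,"after")): pr("box "+n,*fit([(im,P)],BOX,(.74,.13,np.pi/2+.05),0,.03))
for z in(0,.018): pr(f"pile-top carrier z{z}",*fit(v[:4],CARR,(.580,.271,np.deg2rad(-69)),z))
im=v[-2][0]; u=proj(v[-2][1],[[.65,.21,.03]])[0].astype(int); print(u)
a=t1[80:230,180:330]
c=np.clip(u,[120,120],[520,280]); b=im[c[1]-120:c[1]+120,c[0]-120:c[0]+120]
cv2.imwrite("pics/tr.png",np.hstack([cv2.resize(a,(390,390),interpolation=cv2.INTER_CUBIC),cv2.resize(b,(390,390),interpolation=cv2.INTER_CUBIC)])[:,:,::-1])
E
```

```text
[[218, 91, 123, 109, 6179], [406, 147, 21, 11, 94], [376, 148, 27, 23, 311], [407, 157, 21, 10, 75]]
box before [741.7 153.4  95.3] 51.1 t 59.6
box after [754.3 154.8  94.8] 57.7 t 59.6
pile-top carrier z0 [581.3 278.2 -68.1] 70.9 t 59.6
pile-top carrier z0.018 [580.  271.9 -69.2] 72.9 t 59.6
[321 151]
```

View pics/tr.png

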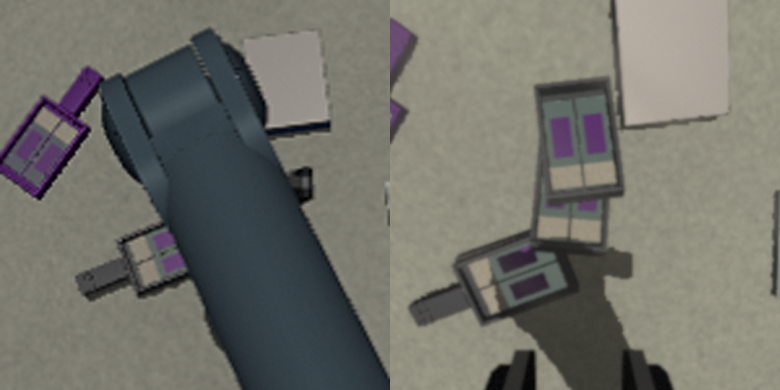

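One tray is stacked half over the other beside carrier_a. The box corners match the earlier picture to within about a pixel. I'll fit both trays in 6-DOF from the two views.

```bash
cat >> h.py <<'E'
def grads(views):
    M=[]
    for im,P in views:
        f=cv2.GaussianBlur(im.astype(np.float32),(0,0),1.0)
        M.append((np.minimum(np.sqrt(sum(cv2.Sobel(f,cv2.CV_32F,*d,ksize=3)**2 for d in((1,0),(0,1)))).max(2),120),P))
    return M
def fit6(views,model,g,dz=(0,.06),dxy=.02,dyaw=.15,tilt=.35):
    pts=sample(model); M=grads(views)
    def cost(p):
        X=R.from_euler("xyz",[p[4],p[5],p[2]]).apply(pts)+[p[0],p[1],p[3]]
        t=0
        for gm,P in M:
            uv=proj(P,X).astype(np.float32); t-=cv2.remap(gm,uv[:,0],uv[:,1],cv2.INTER_LINEAR).mean()
        return t/len(M)
    r=differential_evolution(cost,[(g[0]-dxy,g[0]+dxy),(g[1]-dxy,g[1]+dxy),(g[2]-dyaw,g[2]+dyaw),dz,(-tilt,tilt),(-tilt,tilt)],seed=1,popsize=15,maxiter=120,tol=1e-6)
    return r.x,-r.fun
E
python3 - <<'E'
from h import *
import pickle
v=pickle.load(open("pile.pkl","rb")); V=v[-2:]
a=unproj(V[0][1],[(317,115)],.036)[0]; b=unproj(V[0][1],[(312,182)],.018)[0]; print(a,b)
f=lambda r:print((r[0]*[1000,1000,57.3,1000,57.3,57.3]).round(1),round(r[1],1))
for y in(0,): 
    f(fit6(V,TRAY,(*a,y))); f(fit6(V,TRAY,(*a,y),tilt=.001))
    for z in(.018,.036): pr(f"top flat {z}",*fit(V,TRAY,(*a,0.),z))
LOW=seg((-.012,.031,.018),(-.048,.031,.018),(-.048,-.031,.018),(-.012,-.031,.018))+seg((-.012,.027,.018),(-.044,.027,.018),(-.044,-.027,.018),(-.012,-.027,.018))
g=(b[0]+.048,b[1],0.)
f(fit6(V,LOW,g,(-.005,.05))); 
for z in(0,.018,): pr(f"low flat {z}",*fit(V,LOW,g,z))
E
```

```text
[0.69790887 0.21613581] [0.60498474 0.22385326]
[690.7 213.2   5.2  19.1  -5.9   3.5] 81.5
[ 6.913e+02  2.152e+02  5.000e+00  1.690e+01 -1.000e-01  0.000e+00] 80.9
top flat 0.018 [691.2 215.2   5. ] 80.8 t 59.6
top flat 0.036 [683.2 217.4  -4.9] 75.0 t 59.6
[654.  224.4  -4.6  10.8   8.6  20. ] 97.1
low flat 0 [657.7 220.8  -8.9] 90.2 t 59.6
low flat 0.018 [661.2 220.7  -5.4] 94.5 t 59.6
```

```bash
python3 - <<'E'
from h import *
import pickle
v=pickle.load(open("pile.pkl","rb"))
t=(.50,-.02,.25); move_ptp(list(t),list(down(np.pi/2)) if inverse_kinematics(list(t),list(down(np.pi/2))) is not None else list(down(0)))
s=(read_camera("scene"),cp("scene")); t1=(read_camera("top"),cp("top")); v+= [s,t1]; pickle.dump(v,open("pile.pkl","wb"))
t0=cv2.imread("pics/top0.png")[:,:,::-1]
BOX=rect(.05,.041,.034)
for im,n in((t0,"before"),(t1[0],"after")): pr("box "+n,*fit([(im,t1[1])],BOX,(.74,.15,np.pi/2+.05),0,.03))
d=cv2.absdiff(t0,t1[0]).max(2); print([x.tolist() for x in cv2.connectedComponentsWithStats((d[80:260,170:330]>30).astype(np.uint8))[2][1:] if x[4]>8])
u=proj(s[1],[[.65,.22,.03]])[0].astype(int); a=s[0][u[1]-38:u[1]+38,u[0]-38:u[0]+38]
w=v[3]; u2=proj(w[1],[[.65,.22,.03]])[0].astype(int); u2=np.clip(u2,[75,75],[565,325]); b=w[0][u2[1]-75:u2[1]+75,u2[0]-75:u2[0]+75]
print(u,u2)
cv2.imwrite("pics/sc.png",np.hstack([cv2.resize(x,(400,400),interpolation=cv2.INTER_CUBIC) for x in(a,b)])[:,:,::-1])
E
```

```text
box before [741.7 153.4  95.3] 51.1 t 61.4
box after [738.7 153.1  97. ] 66.5 t 61.4
[[51, 38, 57, 62, 1179], [70, 90, 10, 5, 17], [58, 93, 37, 20, 235], [116, 116, 44, 47, 648], [32, 136, 57, 32, 884]]
[380 295] [379 136]
```

View pics/sc.png

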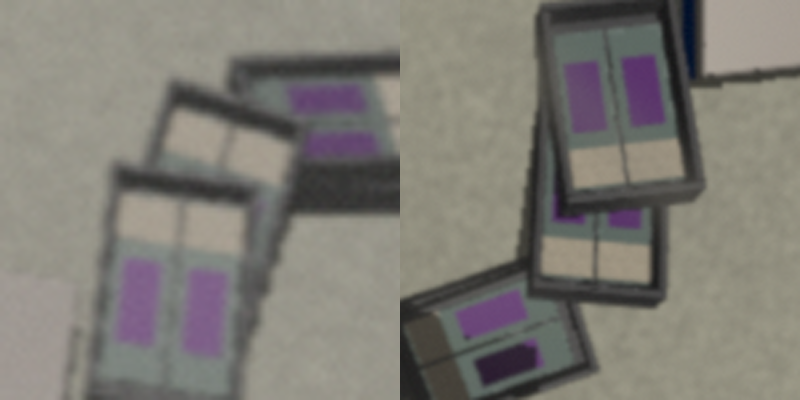

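The box region shows no change between the top pictures, so the box was not moved. The lower tray leans with its −x end on carrier_a's corner, and the other tray lies on it. Refining the tilts.

```bash
python3 - <<'E'
from h import *
import pickle
v=pickle.load(open("pile.pkl","rb")); V=[v[3],v[4],v[5],v[6]]
f=lambda n,r:print(n,(r[0]*[1000,1000,57.3,1000,57.3,57.3]).round(1),round(r[1],1),flush=True)
for n,W in(("345",V[:3]),("345s",V),("34",V[:2])):
    r=fit6(W,TRAY,(.691,.215,.08),(-.01,.05),tilt=.5); f("top "+n,r)
LOW=seg((-.02,.031,.018),(-.048,.031,.018),(-.048,-.031,.018),(-.02,-.031,.018))+seg((-.02,.027,.018),(-.044,.027,.018),(-.044,-.027,.018),(-.02,-.027,.018))
for n,W in(("345",V[:3]),("345s",V)): f("low "+n,fit6(W,LOW,(.656,.222,-.08),(-.01,.05),tilt=.5))
E
```

```text
top 345 [ 6.939e+02  2.166e+02  7.200e+00  5.800e+00 -5.000e-01  2.560e+01] 90.5
top 345s [6.936e+02 2.169e+02 7.400e+00 7.500e+00 3.000e-01 2.560e+01] 89.4
top 34 [693.6 216.5   6.9   6.3  -1.3  26.5] 91.7
low 345 [664.6 219.4 -10.7  44.7   9.6 -28.6] 102.2
low 345s [665.6 220.    0.7  50.   -9.4 -27.9] 103.0
```

```bash
cat >> h.py <<'E'
def down_to(xy,q,z0,z1,step=.003,fmax=6):
    z=z0
    while z>z1+1e-5:
        z=max(z-step,z1); movel([*xy,z],q,speed=.04); f=read_ft_force()[2]
        if f>fmax: print("contact",round(z,4),round(f,1)); break
    return z
E
python3 - <<'E'
from h import *
p=np.array([.694,.2166,np.deg2rad(7)]); xy=loc(p,-.031)
t=[*xy,.12]; q=pick_q(t,p[2]); move_gripper(.085)
c=read_eef_pos(); movel([c[0],c[1],.2],speed=.2) if c[2]<.19 else None
move_ptp(t,q); z=down_to(xy,q,.05,.018,fmax=2.5); print("at",z)
move_gripper(.04,60); print("gap",read_finger_gap(),read_ft_force().round(1))
if read_finger_gap()>.055:
    movel([*xy,.16],q,speed=.06); print("lift gap",read_finger_gap(),read_ft_force().round(1),read_time_s())
E
```

```text
at 0.018
gap 0.06087741686713206 [0.5 1.9 3.3]
lift gap 0.06086965627263005 [ 0.5 -0.6 -0.6] 70.5167
```

```bash
python3 - <<'E'
from h import *
S=np.array([.46,.10,0.]); xy=loc(S,-.031); q=pick_q([*xy,.12],0.)
move_ptp([*xy,.16],q); movel([*xy,.06],q,speed=.12); move_gripper(.04,25)
z=down_to(xy,q,.06,-.011,fmax=15); print(z,read_ft_force().round(1),read_finger_gap())
move_gripper(.08); movel([*xy,.16],q,speed=.15)
g=(.46,.10,0.); t=[.46,.10,.2]; move_ptp(t,pick_q(t,0.)); v=snap(); pr("tray placed",*fit([v],TRAY,g,0,.03,.25))
v=[]
for t in[(.60,.24,.24),(.58,.18,.24)]:
    move_ptp(list(t),list(down(0))); v.append(snap())
import pickle; pickle.dump(v,open("low.pkl","wb"))
f=lambda n,r:print(n,(r[0]*[1000,1000,57.3,1000,57.3,57.3]).round(1),round(r[1],1),flush=True)
f("low",fit6(v,TRAY,(.66,.222,-.07),(-.01,.06),dxy=.025,tilt=.5)); pr("low flat",*fit(v,TRAY,(.66,.222,-.07),0,.03)); print(read_time_s())
pr("A",*fit(v,CARR,(.580,.272,np.deg2rad(-69)),.018))
E
```

```text
-0.011 [-2.2 -0.   4.9] 0.06085887935689642
tray placed [ 4.688e+02  9.850e+01 -2.000e-01] 78.7 t 80.7
low [657.9 208.7  -7.2   7.8  -4.9 -19.3] 84.5
low flat [651.6 210.8  -9.6] 77.4 t 84.0
83.95
A [586.4 271.8 -67.5] 74.6 t 84.0
```

```bash
python3 - <<'E'
from h import *
import pickle
v=pickle.load(open("low.pkl","rb"))
for t,k in [((.58,.22,.24),np.pi),((.62,.14,.24),np.pi/2),((.62,.32,.24),-np.pi/2),((.64,.22,.26),0)]:
    try: move_ptp(list(t),list(down(k))); v.append(snap())
    except MotionError as e: print(t,k,e)
pickle.dump(v,open("low.pkl","wb"))
f=lambda n,r:print(n,(r[0]*[1000,1000,57.3,1000,57.3,57.3]).round(1),round(r[1],1),flush=True)
for i in range(len(v)): f(i,fit6(v[i:i+1],TRAY,(.655,.214,-.1),(-.01,.05),dxy=.025,tilt=.5)); 
f("all",fit6(v,TRAY,(.655,.214,-.1),(-.01,.05),dxy=.025,tilt=.5))
pr("all flat",*fit(v,TRAY,(.655,.214,-.1),0,.025))
pr("A",*fit(v,CARR,(.580,.272,np.deg2rad(-69)),.018)); pr("Atab",*fit(v,TAB,(.580,.272,np.deg2rad(-69)),.018))
print(read_time_s())
E
```

```text
0 [648.5 205.5  -4.   -9.2  16.2  16.1] 93.1
1 [646.2 209.8  -3.4  35.2  18.3  16.4] 87.7
2 [634.7 214.   -4.   50.   17.3  17.8] 105.2
3 [660.2 206.9  -4.4 -10.  -19.7 -16.2] 88.6
4 [660.3 205.5  -3.3 -10.  -23.7 -16. ] 85.4
5 [673.8 201.   -5.2  30.2 -19.7 -28.6] 90.9
all [648.2 211.5  -6.1  30.7   9.3  27.5] 83.3
all flat [655.7 210.7  -6.2] 75.5 t 92.9
A [582.1 268.7 -70.2] 67.8 t 92.9
Atab [579.9 270.4 -71.2] 69.2 t 92.9
92.9083
```

```bash
python3 - <<'E'
from h import *
p=np.array([.648,.2115,np.deg2rad(-6)]); xy=loc(p,.009); move_gripper(.085)
t=[*xy,.14]; q=pick_q(t,p[2]); move_ptp(t,q); z=down_to(xy,q,.05,.006,fmax=2.5); print("at",z)
move_gripper(.04,60); print("gap",read_finger_gap(),read_ft_force().round(1))
if .055<read_finger_gap()<.07:
    movel([*xy,.16],q,speed=.06); print("lift gap",read_finger_gap(),read_ft_force().round(1))
    S=np.array([.46,-.03,0.]); xy=loc(S,.009); q=pick_q([*xy,.12],0.)
    move_ptp([*xy,.16],q); movel([*xy,.06],q,speed=.12); move_gripper(.04,25)
    z=down_to(xy,q,.06,-.011,fmax=15); print(z,read_ft_force().round(1),read_finger_gap())
    move_gripper(.08); movel([*xy,.16],q,speed=.15)
    t=[.46,-.02,.2]; move_ptp(t,pick_q(t,0.)); v=snap(); pr("tray2 placed",*fit([v],TRAY,(.46,-.03,0.),0,.03,.25)); pr("tray1",*fit([v],TRAY,(.469,.0985,0.),0,.03,.25))
    t=[.56,.26,.22]; v=[]
    for t in[(.56,.26,.22),(.60,.22,.22)]: move_ptp(list(t),list(down(np.pi))); v.append(snap())
    import pickle; pickle.dump(v,open("a.pkl","wb"))
    g=(.580,.271,np.deg2rad(-69))
    for i in(0,1): pr("A",*fit(v[i:i+1],CARR,g,.018))
    pr("A both",*fit(v,CARR,g,.018)); pr("A z0",*fit(v,CARR,g,0)); print(read_time_s())
E
```

```text
at 0.006
gap 0.05925404173862308 [-0.5 -0.1  4.7]
lift gap 0.05899811955787498 [-0.5  0.2 -1.3]
contact -0.003 15.8
-0.00300000000000002 [-6.8  3.4 15.8] 0.05930779608948776
tray2 placed [ 4.712e+02 -2.250e+01 -4.000e-01] 69.4 t 112.7
tray1 [ 4.699e+02  9.580e+01 -4.000e-01] 92.5 t 112.7
A [586.7 260.  -57.5] 75.1 t 115.4
A [583.7 257.5 -57.5] 74.8 t 115.4
A both [586.7 259.8 -57.5] 74.3 t 115.4
A z0 [594.2 258.9 -57.5] 77.7 t 115.4
115.425
```

```bash
python3 - <<'E'
from h import *
import pickle
v=pickle.load(open("a.pkl","rb")); g=(.586,.26,np.deg2rad(-60))
for z in(.018,0.):
    for i in(0,1): pr(f"A z{z}",*fit(v[i:i+1],CARR,g,z,.04,.5))
    pr("both",*fit(v,CARR,g,z,.04,.5))
    pr("tab",*fit(v,TAB,g,z,.04,.5))
pr("tray both z0",*fit(v,TRAY,g,0,.05,.6))
f=lambda n,r:print(n,(r[0]*[1000,1000,57.3,1000,57.3,57.3]).round(1),round(r[1],1),flush=True)
f("6",fit6(v,CARR,g,(-.01,.04),dxy=.04,dyaw=.5,tilt=.25))
for n in("carrier_a","tray_base"):
  print(n,[(unproj(cp("wrist"),[d["at"]],.018)[0].round(3),round(d["confidence"],2)) for d in tip_of("wrist",n)])
E
```

```text
A z0.018 [586.3 259.9 -54.9] 80.8 t 115.4
A z0.018 [586.6 259.4 -54.7] 84.1 t 115.4
both [586.3 259.6 -54.8] 82.3 t 115.4
tab [612.8 224.8 -69.4] 87.8 t 115.4
A z0.0 [594.6 258.4 -54.8] 83.7 t 115.4
A z0.0 [593.  260.1 -54. ] 87.9 t 115.4
both [593.8 259.2 -54.3] 83.0 t 115.4
tab [618.3 230.2 -68.8] 92.0 t 115.4
tray both z0 [594.1 259.1 -55.8] 89.0 t 115.4
6 [595.8 262.7 -50.9  -6.5   7.9  12.9] 86.3
carrier_a [(array([0.687, 0.411]), 0.94), (array([ 0.621, -0.182]), 0.72), (array([0.581, 0.268]), 0.69)]
tray_base []
```

```bash
python3 - <<'E'
from h import *
import pickle
v=pickle.load(open("a.pkl","rb")); im,P=v[0]
M=grads(v)
for p in((.5863,.2596,np.deg2rad(-54.8)),):
    for a,b in CARR:
        pts=sample([(a,b)]); X=R.from_euler("z",p[2]).apply(pts)+[p[0],p[1],.018]
        print(a[:2],b[:2],[round(float(cv2.remap(g,*np.hsplit(proj(Q,X).astype(np.float32),2),cv2.INTER_LINEAR).mean())) for g,Q in M])
o=ortho(im,P,(.585,.275),.036,half=.1,s=.0005); o=cv2.resize(o,(67,45),interpolation=cv2.INTER_AREA).astype(int)
br=o.sum(2)//3; pur=(o[...,0]-o[...,1]>15)
for r in range(45): print("".join("P" if pur[r,c] else "#@%+-. "[min(6,br[r,c]//26)] for c in range(67)))
E
```

```text
[-0.048 -0.031] [ 0.048 -0.031] [67, 35]
[ 0.048 -0.031] [0.048 0.031] [109, 115]
[0.048 0.031] [-0.048  0.031] [106, 102]
[-0.048  0.031] [-0.048 -0.031] [28, 60]
[-0.044 -0.027] [ 0.044 -0.027] [78, 95]
[ 0.044 -0.027] [0.044 0.027] [117, 90]
[0.044 0.027] [-0.044  0.027] [112, 111]
[-0.044  0.027] [-0.044 -0.027] [34, 43]
[-0.048  0.011] [-0.102  0.011] [96, 102]
[-0.102  0.011] [-0.102 -0.011] [118, 116]
[-0.102 -0.011] [-0.048 -0.011] [18, 73]
####%-........................................................+%%%%
####+..........................................................-...
####+..............................................................
@##@+..............................................................
%@@@-..............................................................
----...............................................................
...................................................................
...................................................................
...................................................................
...................................
[... 1712 characters left out ...]
%%%%++%%%+..........
..........-%@@@@@@@@%%%%%%%%%%%%%%%%%%%%%%%%%%%%%%%%%%%%+..........
...........-%@@@@@%%%%%%%%%%%%%%%%%%%%%%%%%%%%%%%%%%%%%%-..........
............-%@%%%%%%%%%%%%%%%%%%%%%%%%%%%%%%%%%%%%%%%%%-..........
.............+%%%%%%%%%%%%%%%%%%%%%%%%%%%%%%%%%%%%%%%%%%+..........
.............-%%%%%%%%%%%%%%%%%%%%%%%%%%%%%%%%%+---+%%+-...........
...............-%%%%%%%%%%%%%%%%%%%%%%%%%%%%%%+-...---.............
...............-%%%%%%%%%%%%%%%%%%%%%%%%%%%%%%+-...................
...............-+%%%%%%%%%%%%%%%%%%%%%%%%%%%%%+-..-................
................+%%%%%%%%%%%%%%%%%%%%%%%%%%%%%+-...-...............
................-%%%%%%%%%%%%%%%%%%%%%%%%%%%%%+-...................
```

The ASCII render shows carrier_a turned to about −55°, with the base tray's corner sticking out beneath it at roughly its original orientation. I'll take carrier_a now.

```bash
python3 - <<'E'
from h import *
import pickle
move_gripper(.05)
grab_tab(np.array([.5863,.2596,np.deg2rad(-54.8)]),.018); g=read_finger_gap()
assert .016<g<.026,g
p,v=to_lane(); pickle.dump(v,open("la.pkl","wb"))
E
```

```text
gap 0.02
gap 0.02
F [-2.8  2.2  5.2] gap 0.0197
on lane [605.3 -19.  -84.2] 101.4 t 122.3
lane coords [-1.266e-01 -1.000e-04  0.000e+00] dyaw 0.41
```

```bash
python3 - <<'E'
from h import *
import pickle
ok=feed(np.array([.6053,-.0190,np.deg2rad(-84.2)])); v=[snap()]
print([ (d["at"],round(d["confidence"],2)) for d in tip_of("wrist","catch_tip")], proj(v[0][1],[[*loc(LN,-.002,.018),.020],[*loc(LN,-.002,.018),.035]]).round(1).tolist())
pr("A in tunnel(z0 .012)",*fit(v,TAB,(*loc(LN,.053),LN[2]),.012))
for t in[(.56,.26,.2),(.60,.22,.2)]: move_ptp(list(t),list(down(np.pi))); v.append(snap())
g=(.581,.271,np.deg2rad(-68))
for i in(1,2): pr("base",*fit(v[i:i+1],TRAY,g,0,.03,.3))
pr("base both",*fit(v[1:],TRAY,g,0,.03,.3)); pickle.dump(v,open("base.pkl","wb"))
E
```

```text
gap 0.0192
-0.107 [0.2 0.5 5.2]
-0.087 [-2.2 -0.1  7. ]
-0.067 [-2.8  0.2  6. ]
-0.047 [-4.2  0.2  6.7]
-0.037 [-4.2  0.4  6.9]
-0.027 [-4.2  0.1  7. ]
-0.017 [-4.5  0.   7.2]
-0.007 [-3.9  0.4  7.4]
0.003 [-4.6 -0.2  5.9]
0.013 [-4.8 -0.3  7.6]
0.023 [-4.3  0.2  6.7]
0.033 [-4.9  0.1  6.8]
0.043 [-4.9  0.1  7.4]
0.053 [-5.1  0.2  7.1]
[([340.8, 241.5], 0.91)] [[337.4, 240.9], [338.5, 248.2]]
A in tunnel(z0 .012) [ 623.5 -211.6  -85.2] 89.9 t 130.9
base [580.3 273.4 -70. ] 95.6 t 132.8
base [580.2 274.2 -69.7] 88.9 t 132.8
base both [580.2 273.9 -70. ] 91.8 t 132.8
```

Base tray: (580, 274 mm, −70°), unmoved. Now I'll restack the trays.

```bash
cat >> h.py <<'E'
BASE=np.array([.5802,.2739,np.deg2rad(-70)])
def stack(p,n,GB=-.008):
    "tray at pose p on bench -> n-th above base"
    q=pick_q([*p[:2],.1],p[2]); move_gripper(.085); move_ptp([*p[:2],.08],q); movel([*p[:2],GB],q,speed=.1); move_gripper(.04,60); g=read_finger_gap(); print("gap",round(g,4),read_ft_force().round(1))
    if not .056<g<.068: print("bad grip"); return
    movel([*p[:2],.11],q,speed=.15); q=pick_q([*BASE[:2],.14],BASE[2]); move_ptp([*BASE[:2],.11],q); print("gap",round(read_finger_gap(),4))
    movel([*BASE[:2],GB+.018*n+.012],q,speed=.12); z=down_to(BASE[:2],q,GB+.018*n+.012,GB+.018*n-.001,.002,5); print("z",z,read_ft_force().round(1),round(read_finger_gap(),4))
    move_gripper(.085); movel([*BASE[:2],.13],q,speed=.2)
    v=[]
    for t in[(.56,.26,.22),(.60,.22,.22)]: move_ptp(list(t),list(down(np.pi))); v.append(snap())
    for w in(v[:1],v): pr(f"stacked {n}",*fit(w,TRAY,BASE,.018*n,.03,.25))
E
python3 - <<'E'
from h import *
t=[.46,.03,.2]; move_ptp(t,pick_q(t,0.)); v=snap()
a,s=fit([v],TRAY,(.4699,.0965,0.),0,.025,.2); pr("t1",a,s); b,s2=fit([v],TRAY,(.471,-.0225,0.),0,.025,.2); pr("t2",b,s2); np.save("t2.npy",b)
stack(a,1)
E
```

```text
t1 [468.8  99.4  -0.7] 87.5 t 133.7
t2 [ 4.691e+02 -2.090e+01  1.000e-01] 90.0 t 133.7
gap 0.06 [-0.4 -0.7  6.6]
gap 0.0598
contact 0.01 5.9
z 0.009999999999999993 [-2.3 -0.8  5.9] 0.06
stacked 1 [580.4 273.4 -70. ] 94.3 t 143.4
stacked 1 [580.4 273.9 -69.8] 91.6 t 143.4
```

```bash
python3 - <<'E'
from h import *
stack(np.load("t2.npy"),2)
t=[.52,-.25,.36]
for k in(0,np.pi,np.pi/2,-np.pi/2):
    q=inverse_kinematics(t,list(down(k))); print(k,None if q is None else q.round(2))
E
```

```text
gap 0.06 [-0.9 -0.6  5.6]
gap 0.0603
contact 0.028 6.4
z 0.027999999999999983 [-2.2 -1.8  6.4] 0.06
stacked 2 [580.6 272.3 -70.2] 92.5 t 153.2
stacked 2 [580.7 272.5 -70.1] 90.9 t 153.2
0 [-0.53  0.25  1.09  1.63 -0.22  1.4  -0.99]
3.141592653589793 [-0.3   0.18  0.79  1.62 -0.13  1.39  2.07]
1.5707963267948966 [-0.44  0.21  0.96  1.63 -0.17  1.39  0.54]
-1.5707963267948966 [-0.69  0.41  1.4   1.63 -0.41  1.44 -2.39]
```

```bash
python3 - <<'E'
from h import *
import pickle
def go(t,k): move_ptp(list(t),list(down(k)))
move_gripper(.0)
go((.58,-.02,.2),np.pi); v=snap()
print("catch",[(d["at"],round(d["confidence"],2)) for d in tip_of("wrist","catch_tip")], proj(v[1],[[*loc(LN,-.002,.018),.020],[*loc(LN,-.002,.018),.035]]).round(1).tolist())
g=(*loc(LN,.053),LN[2]); pr("A tab",*fit([v],TAB,g,.012)); pickle.dump(v,open("end.pkl","wb"))
A=[];b=[]
for t,k in[((.50,-.22,.38),0),((.50,-.26,.38),np.pi),((.56,-.24,.38),np.pi/2)]:
    go(t,k); v=snap(); d=tip_of("wrist","start_top"); K,D,T=v[1]
    if not d or d[0]["confidence"]<.35: print("none",d); continue
    n=cv2.undistortPoints(np.array(d[0]["at"],float).reshape(1,1,2),K,D).reshape(2)
    for j in(0,1): r=T[j]-n[j]*T[2]; A.append(r[:3]); b.append(-r[3])
    print(d[0]["at"],round(d[0]["confidence"],2),unproj(v[1],[d[0]["at"]],.225).round(4))
    if len(A)>=2: pass
print(np.linalg.lstsq(np.array(A),np.array(b),rcond=None)[0].round(4),read_time_s())
E
```

```text
catch [([221.6, 224.7], 0.96)] [[219.9, 222.6], [216.0, 227.2]]
A tab [ 624.5 -190.8  -83.2] 101.2 t 155.0
[412.6, 146.1] 0.73 [[ 0.5452 -0.3234]]
[265.4, 226.7] 0.77 [[ 0.549  -0.3214]]
[309.7, 253.1] 0.48 [[ 0.5506 -0.3248]]
[ 0.5478 -0.3212  0.2304] 161.5083
```

```bash
python3 - <<'E'
from h import *
import pickle
o=pickle.load(open("obs.pkl","rb"))["lane"]
move_gripper(.085); move_ptp([.60,-.06,.20],list(down(np.pi))); v=snap()
c=proj(v[1],[[*loc(LN,-.009,.04),.036]])[0]; c0=proj(o[1],[[*loc(LN,-.009,.04),.036]])[0]; print(c,c0)
g=lambda im,c,h: cv2.cvtColor(cv2.getRectSubPix(im,(h,h),tuple(map(float,c))),cv2.COLOR_RGB2GRAY)
tpl=g(o[0],c0,34); r=cv2.matchTemplate(g(v[0],c,60),tpl,cv2.TM_CCOEFF_NORMED); _,m,_,l=cv2.minMaxLoc(r); print("match",round(m,3),"shift",l[0]-13,l[1]-13)
print("up shift would be",(proj(v[1],[[*loc(LN,-.009,.02),.05]])-proj(v[1],[[*loc(LN,-.009,.018),.036]])).round(1),read_time_s())
pr("tab",*fit([v],TAB,(*loc(LN,.053),LN[2]),.012))
E
```

```text
[259.55596348 228.57821375] [259.79496641 229.62079086]
match 0.902 shift 0 0
up shift would be [[-2.2  5.7]] 163.475
tab [ 625.2 -192.4  -83. ] 103.5 t 163.5
```

```bash
python3 - <<'E'
from h import *
move_gripper(0.); xy=(.548,-.3222); 
c=read_eef_pos(); movel([c[0],c[1],.30],speed=.25)
q=pick_q([*xy,.27],0.); move_ptp([*xy,.27],q); z=.27
while z>.19:
    z-=.002 if z<.235 else .005; movel([*xy,z],q,speed=.06); f=read_ft_force()
    if f[2]>.8: print(round(z,4),f.round(1))
    if f[2]>8: break
    if read_time_s()>195: print("time"); break
pause(.2); movel([*xy,.29],q,speed=.15); print(read_time_s())
E
```

```text
0.26 [-0.1 -0.3  1. ]
0.21 [-0.1  0.6  2.1]
0.208 [-0.3 -0.7  2.9]
0.206 [ 1.2 -0.1  3.3]
0.204 [-0.7 -0.2  5.4]
0.202 [-3.3  1.9 11.3]
172.275
```

```bash
python3 - <<'E'
from h import *
t0=cv2.imread("pics/top0.png")[:,:,::-1]; t1=read_camera("top"); d=cv2.absdiff(t0,t1).max(2)
for n,(a,b,c,e) in {"box":(272,309,88,135),"bottle":(328,344,100,124),"tubes":(366,402,86,126),"purple1":(175,222,102,158),"purple2":(218,280,276,312)}.items(): print(n,int((d[c:e,a:b]>30).sum()))
pr("pile top",*fit([(t1,cp("top"))],TRAY,BASE,.036))
sign_off()
E
```

```text
box 0
bottle 0
tubes 0
purple1 0
purple2 0
pile top [584.6 269.8 -71.6] 107.1 t 172.3
the job is handed in; nothing more can be done
```

I loaded all three grey carriers (c, then b, then a) tab-trailing, restacked both plain trays on the base tray, pressed the start button and handed the job in at 172 s. There was one mishap and several checks that disagreed.

**What went wrong**
- While carrying carrier_b I passed too low over the pile and knocked both plain trays off. They ended up leaning on carrier_a, which also turned by about 15° while I recovered them.
- I picked them up one at a time, set them aside, took carrier_a out and restacked them.
- My first grasp missed because the fingertips sit about 12 mm behind the TCP, not 19 mm ahead. I corrected for this by touching down on the bench.
- Carrier_b was knocked about 40 mm before I reached it; I re-measured and took it from there.

**Last checks**
- **Catch:** after the third carrier it matches its original "down" picture with zero pixel shift (match 0.90).
- **Carrier_a position:** two later fits of its tab put it at about 46–48 mm along the lane, and the fit right after feeding gave 67 mm. I pushed it to 53 mm, so I relied on the catch check.
- **Stack:** the wrist camera put the two trays within about 0.5 and 1.5 mm of the base, yaw within 0.2°. The coarser top camera read about 6 mm and 1.6° off.
- **Button:** the force rose from 2 to 5.4 N over 6 mm of travel, then jumped to 11 N at the hard stop. I took that as fully pressed, with no direct reading of it.
- **Bystanders and purple look-alikes:** no pixel change in the top picture between start and finish.

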